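# Dock a loaded can tray in the inspection bay

### The job

Slide the tray with its four open cans into the inspection bay, under the sensor bridge, until its plug is fully in the socket at the back and the end of the tray is flush against the dock, then let go. Keep all four cans standing on the tray, and leave the other things on the table where they are.

Things in the scene. Friction and masses are not known exactly. Their poses are not given: they have to be found in the camera images.
- tray: aluminium tray lying on the table, 160 mm long (x), 148 mm wide (y), walls 20 mm high; side flanges 16 to 20 mm above the table make it 172 mm wide over all. Origin at the centre of its underside, z up, +x towards its leading end, which carries the plug; the handle is on the other end. About 0.65 kg with the cans.
- handle (a point): middle of the tray's upright black grip block, at tray (-120, 0, 45) mm, so 45 mm above the table. The block is 24 mm wide along tray y (pinch it across this), 50 mm long along tray x (-145 to -95 mm); its top is 70 mm above the table. Axes as the tray's.
- plug (a point): nose of the tray's grey block plug, at tray (113, 0, 17) mm. The plug is 50 mm wide (y), 6 to 28 mm above the table, and stands 33 mm out of the tray's end wall (x = 80 mm); the corners of its nose are rounded to 5 mm. Axes as the tray's.
- bay: fixed docking bay, open at the front, no floor: the tray slides on the table. Origin on the table, where the tray's origin is when home; +x is the way in, z up. Side channels: x = -70 to 140 mm, inner faces at y = +-96 mm; lips 25 to 31 mm up reach in to y = +-82 mm above the tray's flanges. The tray has 10 mm play to each side.
- mouth (a point): centre of the bay's mouth, on the table at bay (-125, 0, 0) mm, between flared lead-ins that widen from the channels (y = +-96 mm at x = -70) to about y = +-118 mm here. Axes as the bay's.
- bridge (a point): middle of the lower front edge of the white sensor bridge, at bay (-128, 0, 135) mm. The bridge covers x = -128 to -50 mm, from 135 to 190 mm up (240 with the box on it), on posts at y = +-139 to 161 mm. A home tray's handle is right under this edge: an upright gripper strikes it, so tilt the tool about 40 degrees, its fingertips leading into the bay.
- dock_face (a point): bay (80, 0, 17) mm: on the front of the black dock, under a flat cowl 51 mm high. Its socket hole (54 mm wide, 38 mm high, 42 mm deep) lies up to 8 mm left or right of this point along bay y, differently each time, and must be felt for: a plug that misses stops 33 mm short. Home, the tray's end wall is against this face.
- can0: open gold-lacquered tin can, 66 mm diameter, 75 mm tall, empty, one of four standing 2 x 2 on the tray; origin at the centre of its underside, z up
- can1: open gold-lacquered tin can, 66 mm diameter, 75 mm tall, empty, one of four standing 2 x 2 on the tray; origin at the centre of its underside, z up
- can2: open gold-lacquered tin can, 66 mm diameter, 75 mm tall, empty, one of four standing 2 x 2 on the tray; origin at the centre of its underside, z up
- can3: open gold-lacquered tin can, 66 mm diameter, 75 mm tall, empty, one of four standing 2 x 2 on the tray; origin at the centre of its underside, z up
- empty_a: bystander: loose open gold can, 66 mm diameter, 75 mm tall; origin under its centre
- empty_b: bystander: loose open gold can, 66 mm diameter, 75 mm tall; origin under its centre
- tall_can: bystander: loose open gold can, 74 mm diameter, 110 mm tall; origin under its centre
- lids: bystander: stack of can lids, 72 mm diameter, 39 mm tall; origin under its centre
- jar: bystander: closed glass jar, 72 mm diameter, 100 mm tall; origin under its centre
- spatula: bystander: spatula lying on the table, 280 mm long; origin under its middle, handle to its -x

How it is judged:
By the outcome, as a careful person would: the job done as asked, in the order asked, and still so for the second after the job is handed in, with the robot touching nothing.
It also fails if it takes over 67 s, if anything falls off the work surface, if the arm or the gripper's body presses on something with over 40 N, if the wrist force passes 120 N, or if a joint passes its speed limit or range.

### The arm

A 6-joint arm with a two-finger parallel gripper is mounted at the origin on the work surface. World frame = base frame: x ahead of the robot, y to its left, z up, the work surface at z = 0. Lengths are in m, angles in rad, forces in N, time in s.
With the tool pointing down it reaches from about 0.225 to 0.875 m from the base axis. Payload 3.4 kg.
Tool frame: the origin (TCP) lies midway between the tips of the shut fingers; the grasp point (between the pads) lies 19 mm behind it (manip.grasp_offset is the distance from the TCP to the grasp point, in m); x points along the fingers, y is the direction in which the jaws open and shut, and the axes are right-handed (so a half turn about x gives the same grasp; the last joint's range is limited). The gripper opens to 85 mm and grips with 20 to 120 N. Pads are 22 mm wide; open, the fingers measure 114 mm over their backs; the gripper's body (76 mm by 85 mm) begins 54 mm behind the grasp point. The pads swing forward as they close: fully open they stand 13 mm farther back than shut.
Start: joints at [-1.351, 0.276, 1.505, -0, 1.361, -0.121], TCP at [0.192, -0.542, 0.231] pointing down, gripper open.
Joint ranges: [-2.89, 2.89], [-0.75, 2.08], [0.22, 2.7], [-1.18, 4.32], [0.11, 2.71], [-2.7, 2.7]. Speed limits (rad/s): [2.57, 2.57, 3.14, 3.14, 3.14, 3.14].

### API

Orientations are given as a unit quaternion [w, x, y, z].
In Python, from rig import manip gives the robot as it stands.
- The arm moves only by the shell command python3 -m creep 'ROWS' [OPENING] [FORCE]. ROWS is a JSON object of lists of equal length, an entry for each row: "delta_pos": the shift along the tool's x, y, z in cm, a list of three; "dr": the turn, a rotation vector about the tool's x, y, z in rad, a list of three. In form: {"delta_pos": [[dx, dy, dz], ...], "dr": [[rx, ry, rz], ...]}. A call has 1 to 10 rows; each row is the pose to reach, as a shift and turn from the pose commanded when the call began, along the tool's axes at that moment; what a row does not reach only later rows make up. A row lasts 1/10 s, in which the tool goes at most 50 mm and 8.59 degrees, less where a joint would pass 70% of its speed; a pose out of reach is approached as far as the arm can. A call with a gripper value outside its range is refused whole. OPENING is the opening, from -1 (shut) to 1 (fully open), set as the call begins (- or left out, the last holds). The fingers move at their own pace and stop on an object; FORCE is the grip in N (left out, the last holds). Time passes only in rows, so rows that repeat a pose let the fingers close. It gives the time, the measured TCP pose, the force and the opening at its end, in the units of the state.
- manip.get_state(): the state, without advancing time (a new reading comes with each control period).
- manip.get_image(name): name is "scene" or "top" or "wrist"; returns a dict with "pixels" (400x640x3 uint8, blue, green, red), "depth" (400x640 float32, m along the optical axis (not along the pixel's ray), 0 where there is no reading), "intrinsics" (3x3 intrinsics, pixels), "rvec" (rotation vector, rad) and "tvec" (3), from world to camera coordinates, as OpenCV has them. Camera axes: x right, y down, z forward; pixel columns grow to the right and rows downward; lengths in m; the calibration is good to about 2 mm. A picture is of the moment at which its call begins.
- manip.sign_off(): hands the job in, once; it reports no verdict.
The state is a dict: "clock": time; "qpos": joint angles; "qd": joint speeds; "effort": joint torques, N m; "position": TCP position; "ee_rot": TCP orientation; "contact_force": force on the tool from outside, world axes, zero at the start; "moment": the same for the moment, N m; "width": finger opening in m.
Only numpy, scipy, OpenCV 4.12 (cv2) and the standard library are available. Lean on these libraries where they do the work, as an engineer would, in place of code of your own. Each camera call takes 0.05 s, during which the arm holds its last target. There are 200 camera calls.

## Working session

There is one attempt and no reset: what is moved stays moved. The work goes in short steps, Python scripts to look and compute and a shell command to move; the robot and the scene stay as the last step left them, time stands still between calls to the robot, and variables do not carry over. Pictures are saved under pics/ and viewed, about 8 in all and at most 12, crops included, and the job is handed in when it is done.

```bash
mkdir -p pics; ls; cat > h.py <<'E'
import numpy as np, cv2
from scipy.spatial.transform import Rotation as R
from rig import manip
def pts(im):
    K=np.array(im["intrinsics"]);Rm=cv2.Rodrigues(np.array(im["rvec"],float))[0];t=np.array(im["tvec"],float).ravel()
    d=im["depth"];v,u=np.mgrid[:d.shape[0],:d.shape[1]]
    P=np.stack([(u-K[0,2])/K[0,0]*d,(v-K[1,2])/K[1,1]*d,d],-1)
    W=(P-t)@Rm; W[d==0]=np.nan
    return W
def tool():
    s=manip.get_state(); q=s["ee_rot"]
    return np.array(s["position"]),R.from_quat([q[1],q[2],q[3],q[0]]),s
E
python3 - <<'E'
from h import *
for n in("top","scene"):
    im=manip.get_image(n); cv2.imwrite(f"pics/{n}0.png",im["pixels"]); np.save(f"{n}0.npy",pts(im)); 
p,r,s=tool();print(p,r.as_matrix(),s)
E
```

```text
pics
[ 0.19207512 -0.54145578  0.23052306] [[-3.64825002e-04  3.34261052e-01 -9.42480459e-01]
 [ 1.63101614e-03 -9.42479070e-01 -3.34261190e-01]
 [-9.99998603e-01 -1.65914768e-03 -2.01345242e-04]] {'clock': 0.1, 'qpos': array([-1.35099957e+00,  2.76524952e-01,  1.50602421e+00, -4.45230325e-07,
        1.36071482e+00, -1.21024549e-01]), 'qd': array([ 0.0012052 , -0.00156941, -0.00123631, -0.00046754,  0.0010554 ,
        0.00109266]), 'effort': array([ 1.24930357e-03, -4.17702019e+01, -2.46404618e+01, -1.00312868e-04,
        5.82249384e-03, -6.38030599e-06]), 'position': array([ 0.19207512, -0.54145578,  0.23052306]), 'ee_rot': array([-0.11932598, -0.69683491, -0.12050633,  0.69689356]), 'contact_force': array([-0.82704317,  0.45219562, -0.45261731]), 'moment': array([ 0.00930514, -0.07616442,  0.0546935 ]), 'width': 0.08593093345272253}
```

View pics/top0.png

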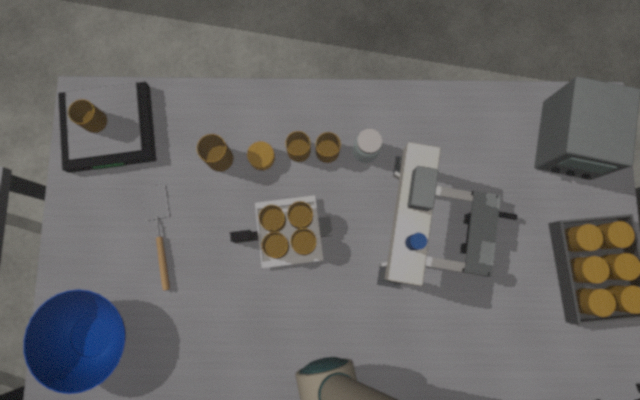

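View pics/scene0.png

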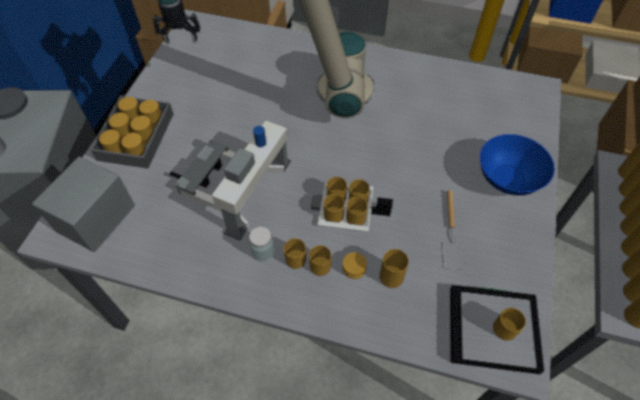

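The top view shows the tray at about (290,232) with its handle at (243,236) and a bridge running (425,145)–(405,283). The bay lies to the right of the bridge and the dock is at about (482,232). The loose cans, lids and jar are in a row above, near v≈150.

```bash
python3 - <<'E'
from h import *
W=np.load("top0.npy")
im=cv2.imread("pics/top0.png")
print("table z",np.nanmedian(W[100:130,300:500,2]), "centre px", W[200,320])
def reg(u0,u1,v0,v1,z0,z1,name):
    w=W[v0:v1,u0:u1].reshape(-1,3); m=(w[:,2]>z0)&(w[:,2]<z1); w=w[m]
    r=cv2.minAreaRect((w[:,:2]*1000).astype(np.float32))
    print(name,len(w),"med",np.median(w,0).round(4),"rect",np.round(r[0],1),np.round(r[1],1),round(r[2],1))
reg(220,262,220,250,.055,.08,"handle")
reg(245,335,185,280,.010,.03,"tray walls")
reg(245,335,185,280,.06,.09,"cans tops")
reg(245,335,185,280,.01,.09,"tray all")
reg(380,450,130,300,.18,.2,"bridge top")
reg(420,510,170,290,.02,.06,"bay")
reg(455,520,180,285,.04,.06,"cowl")
reg(430,500,170,290,.02,.038,"channels")
for n,a in dict(jar=(355,385,125,160,.08,.12),ea=(285,312,128,162,.06,.09),eb=(314,342,128,162,.06,.09),lids=(246,276,138,172,.02,.05),tall=(195,232,130,175,.09,.13)).items(): reg(*a,n)
# height map
z=np.nan_to_num(W[130:300,220:530,2]); 
c=cv2.applyColorMap((np.clip(z/.25,0,1)*255).astype(np.uint8),cv2.COLORMAP_JET)
g=np.hstack([im[130:300,220:530],c])
cv2.imwrite("pics/hm.png",cv2.resize(np.vstack([im[130:300,220:530],c]),None,fx=1.7,fy=1.7,interpolation=cv2.INTER_NEAREST))
E
```

```text
table z 0.0018245584523212321 centre px [0.62543603 0.05793159 0.00670273]
handle 220 med [0.5241 0.2583 0.0712] rect [528.8 245.9] [62.5 80. ] 2.8
tray walls 1665 med [0.5378 0.135  0.0204] rect [541.3 137.5] [172.7 238.1] 7.8
cans tops 496 med [0.5391 0.1513 0.0777] rect [537.5 160.1] [133.6 175.8] 7.6
tray all 2559 med [0.5403 0.14   0.0233] rect [541.3 137.5] [172.7 238.1] 7.8
bridge top 3477 med [ 0.5399 -0.1429  0.1915] rect [ 570.8 -154.6] [ 79.4 322.2] 80.7
bay 3206 med [ 0.5363 -0.3444  0.0515] rect [ 542.5 -330.1] [203.1 214.4] 80.2
cowl 2343 med [ 0.5358 -0.3551  0.0526] rect [ 537.2 -356.1] [ 90.9 216.7] 86.7
channels 742 med [ 0.5723 -0.2855  0.0325] rect [ 544.3 -316.7] [175.2 212.7] 80.6
jar 509 med [ 0.7619 -0.0635  0.1015] rect [763.8 -63.7] [61.3 61.1] 3.3
ea 147 med [0.767  0.1188 0.0725] rect [763.2 118. ] [65.2 64.7] 2.0
eb 146 med [0.7676 0.0413 0.0721] rect [760.8  40. ] [64.7 64.6] 35.3
lids 598 med [0.7396 0.2181 0.0405] rect [742.1 218.6] [70. 71.] 19.2
tall 227 med [0.7396 0.3335 0.105 ] rect [738.2 332.3] [73.4 72.6] 26.1
```

View pics/hm.png

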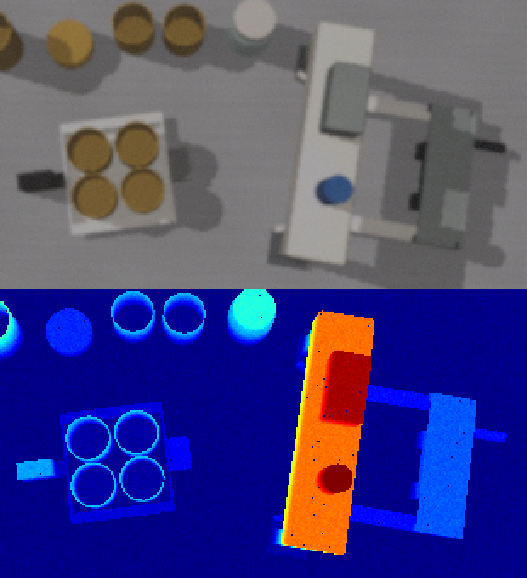

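The crop and height map agree: the tray points slightly up and right (handle at crop (40,182)), and the bay axis points right and slightly down. Next I check the bay origin against the cowl's front edge and work out the approach.

```bash
cat >> h.py <<'E'
def frame(ang): # ang deg of heading; returns d (x), l (y)
    a=np.radians(ang); return np.array([np.cos(a),np.sin(a),0]),np.array([-np.sin(a),np.cos(a),0])
def target(g,ang,tilt): # grasp pt, heading -> TCP pos, rotation
    d,l=frame(ang);t=np.radians(tilt)
    x=np.sin(t)*d-np.cos(t)*np.array([0,0,1]); y=l; z=np.cross(x,y)
    return np.array(g)+.019*x, R.from_matrix(np.c_[x,y,z])
def rel(P,Rt,frm=None):
    p,r=frm if frm else tool()[:2]
    print("dpos cm",np.round(r.inv().apply(P-p)*100,2),"dr",np.round((r.inv()*Rt).as_rotvec(),3))
E
python3 - <<'E'
from h import *
W=np.load("top0.npy").reshape(-1,3); W=W[~np.isnan(W[:,2])]
d,l=frame(-99.35); o=np.array([.5564,-.2424,0])
B=(W-o)@np.c_[d,l]
def ext(m,n):
    b=B[m]*1000; print(n,len(b),"x",np.percentile(b[:,0],[1,50,99]).round(1),"y",np.percentile(b[:,1],[1,50,99]).round(1))
z=W[:,2]; nb=(abs(B[:,0])<.25)&(abs(B[:,1])<.2)
ext(nb&(z>.183)&(z<.197),"bridge"); ext(nb&(z>.045)&(z<.057)&(B[:,0]>.03),"cowl")
for s in(1,-1): ext(nb&(z>.024)&(z<.038)&(B[:,1]*s>.07)&(B[:,1]*s<.13)&(B[:,0]>-.03)&(B[:,0]<.1),"chan")
# yaw from channel
for s in(1,-1):
    m=nb&(z>.024)&(z<.038)&(B[:,1]*s>.07)&(B[:,1]*s<.13)&(B[:,0]>-.03)&(B[:,0]<.07)
    print("yaw",np.degrees(np.polyfit(B[m][:,0],B[m][:,1],1)[0]))
P,Rt=target([.30,-.05,.42],-82,0); rel(P,Rt)
E
```

```text
bridge 3428 x [-128.   -98.   -51.6] y [-158.9  -32.1  156.7]
cowl 2229 x [ 80.5 115.2 150.3] y [-104.1   -2.1  103.8]
chan 344 x [-9.7 37.6 85.7] y [ 81.5  93.1 105.9]
chan 371 x [-12.1  36.3  86.6] y [-106.1  -94.   -82.2]
yaw 0.10673292753342657
yaw 0.09072366015464199
dpos cm [-16.97 -42.74 -26.6 ] dr [-1.37e+00 -1.00e-03  1.00e-03]
```

Cowl, channels and bridge all fit a bay origin of (0.556,-0.242) with heading -99.25° to about 1 mm. Moving.

```bash
python3 -m creep '{"delta_pos":[[-5,0,0],[-10,-4,-2],[-17,-42.7,-26.6],[-17,-42.7,-26.6],[-17,-42.7,-26.6],[-17,-42.7,-26.6],[-17,-42.7,-26.6],[-17,-42.7,-26.6],[-17,-42.7,-26.6],[-17,-42.7,-26.6]],"dr":[[0,0,0],[0,0,0],[-1.37,0,0],[-1.37,0,0],[-1.37,0,0],[-1.37,0,0],[-1.37,0,0],[-1.37,0,0],[-1.37,0,0],[-1.37,0,0]]}' 1 40
python3 - <<'E'
from h import *
d,l=frame(-82.2)
g=np.array([.5241,.2583,.048])-.003*d
P,Rt=target(g,-82.2,40); x=Rt.as_matrix()[:,0]
rel(P-.12*x,Rt)
E
```

```text
clock: 1.1
position: [0.283, -0.1227, 0.3881]
ee_rot: [0.494, 0.506, 0.494, -0.506]
contact_force: [1.7, -0.4, -0.1]
width: 0.0857
dpos cm [ 26.29  22.04 -45.39] dr [-0.155 -0.697  0.056]
```

```bash
python3 -m creep '{"delta_pos":[[26.3,22,-45.4],[26.3,22,-45.4],[26.3,22,-45.4],[26.3,22,-45.4],[26.3,22,-45.4],[26.3,22,-45.4],[26.3,22,-45.4],[26.3,22,-45.4],[26.3,22,-45.4],[26.3,22,-45.4]],"dr":[[-0.155,-0.697,0.056],[-0.155,-0.697,0.056],[-0.155,-0.697,0.056],[-0.155,-0.697,0.056],[-0.155,-0.697,0.056],[-0.155,-0.697,0.056],[-0.155,-0.697,0.056],[-0.155,-0.697,0.056],[-0.155,-0.697,0.056],[-0.155,-0.697,0.056]]}'
python3 - <<'E'
from h import *
d,l=frame(-82.2)
g=np.array([.5241,.2583,.048])-.003*d
P,Rt=target(g,-82.2,40); x=Rt.as_matrix()[:,0]
rel(P-.12*x,Rt); print(tool()[2]["qpos"])
E
```

```text
clock: 2.1
position: [0.4503, 0.1957, 0.1966]
ee_rot: [0.682, 0.277, 0.318, -0.597]
contact_force: [0.7, 0.2, 0.3]
width: 0.0857
dpos cm [ -2.3    8.14 -13.77] dr [-0.001  0.001  0.003]
[ 0.67965767  0.39993273  1.63147173 -0.58204184  1.53116275  0.69709142]
```

```bash
python3 -m creep '{"delta_pos":[[-2.3,8.1,-13.8],[-2.3,8.1,-13.8],[-2.3,8.1,-13.8],[-2.3,8.1,-13.8],[-2.3,8.1,-13.8],[-2.3,8.1,-13.8],[-2.3,8.1,-13.8]],"dr":[[0,0,0],[0,0,0],[0,0,0],[0,0,0],[0,0,0],[0,0,0],[0,0,0]]}'
python3 - <<'E'
from h import *
d,l=frame(-82.2)
g=np.array([.5241,.2583,.048])-.003*d
P,Rt=target(g,-82.2,40); x=Rt.as_matrix()[:,0]
rel(P,Rt); print(tool()[2]["qpos"])
im=manip.get_image("wrist");cv2.imwrite("pics/w1.png",im["pixels"]);W=pts(im)
w=W[(W[...,2]>.064)&(W[...,2]<.076)&(W[...,1]>.2)&(abs(W[...,0]-.53)<.1)]
print(len(w));r=cv2.minAreaRect((w[:,:2]*1000).astype(np.float32));print(r,np.median(w,0))
E
```

```text
clock: 2.8
position: [0.5141, 0.3222, 0.1286]
ee_rot: [0.681, 0.279, 0.317, -0.598]
contact_force: [-0.4, 0.2, 0.8]
width: 0.0853
dpos cm [12.04  0.16 -0.46] dr [-0.004  0.001  0.004]
[ 0.75937446  0.6418956   1.36750607 -0.54730487  1.58820431  0.7491734 ]
2987
((538.2899780273438, 244.34930419921875), (115.92459106445312, 88.60343170166016), 0.013507047668099403) [0.52388355 0.2381916  0.06977673]
```

View pics/w1.png

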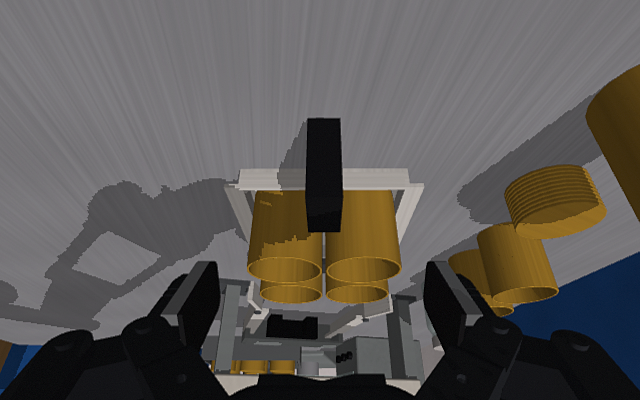

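The wrist view shows the black grip block centred at about (324,175), between the open fingers at (200,300) and (450,300), with the cans standing behind it. The camera is on the low side of the tool, so I check its clearance at the grasp before descending.

```bash
python3 - <<'E'
from h import *
im=manip.get_image("wrist");Rm=cv2.Rodrigues(np.array(im["rvec"],float))[0];c=-Rm.T@np.ravel(im["tvec"])
p,r,s=tool(); print("cam",c,"in tool",r.inv().apply(c-p), "TCP",p)
W=pts(im); w=W[110:235,295:355].reshape(-1,3); w=w[(w[:,2]>.063)&(w[:,2]<.076)&(w[:,1]>.2)]
print(cv2.minAreaRect((w[:,:2]*1000).astype(np.float32)),len(w))
E
```

```text
cam [0.4933333  0.47376885 0.18706054] in tool [-0.14284355 -0.00103904 -0.07958814] TCP [0.51430054 0.32243047 0.12877929]
((522.9008178710938, 261.641357421875), (24.02614974975586, 51.74354934692383), 7.8302459716796875) 1582
```

```bash
python3 -m creep '{"delta_pos":[[3,0.1,-0.4],[6,0.1,-0.4],[9,0.1,-0.4],[11,0.1,-0.4],[12,0.1,-0.4],[12,0.1,-0.4],[12,0.1,-0.4]],"dr":[[0,0,0],[0,0,0],[0,0,0],[0,0,0],[0,0,0],[0,0,0],[0,0,0]]}' 1 50
python3 - <<'E'
from h import *
P,Rt=target([.5229,.2616,.048],-82.17,40); rel(P,Rt); s=tool()[2]; print(s["position"],P,s["contact_force"])
E
```

```text
clock: 3.6
position: [0.5258, 0.2506, 0.0337]
ee_rot: [0.682, 0.279, 0.318, -0.597]
contact_force: [0.8, 1.0, 0.8]
width: 0.0853
dpos cm [ 0.08 -0.14  0.05] dr [-0.005 -0.     0.002]
[0.52579332 0.25058426 0.03373644] [0.52456382 0.2495009  0.03344516] [0.84354378 1.0155292  0.78303816]
```

```bash
python3 -m creep '{"delta_pos":[[0,-0.14,0],[0,-0.14,0],[0,-0.14,0],[0,-0.14,0],[0,-0.14,0],[0,-0.14,0],[0,-0.14,0],[0,-0.14,0],[0,-0.14,0],[0,-0.14,0]],"dr":[[0,0,0],[0,0,0],[0,0,0],[0,0,0],[0,0,0],[0,0,0],[0,0,0],[0,0,0],[0,0,0],[0,0,0]]}' -1 70
python3 - <<'E'
from h import *
p,r,s=tool(); x=r.as_matrix()[:,0]; print(s["position"],s["width"],s["contact_force"],s["moment"])
g=p-.019*x
# tray pose if handle at grasp g (-123) 
d,l=frame(-82.17); T=g+.123*d; print("tray origin",T)
o=np.array([.5564,-.2424,0]);bd,bl=frame(-99.25)
print("tray in bay",(T-o)@bd,(T-o)@bl)
E
```

```text
clock: 4.6
position: [0.5244, 0.2506, 0.0331]
ee_rot: [0.682, 0.279, 0.318, -0.597]
contact_force: [0.4, 4.3, 5.9]
width: 0.0231
[0.52443833 0.25055215 0.03306152] 0.023088084220948605 [0.43956839 4.33672817 5.85858787] [ 0.36482656 -0.16453361  0.27852613]
tray origin [0.53957182 0.1407987  0.04762037]
tray in bay -0.37551071809703074 -0.0782056906464049
```

Gripped with a width of 23 mm. The tray is at bay (-376,-78) mm with +17.1° yaw. I'll drag it to the mouth while straightening it.

```bash
cat >> h.py <<'E'
O=np.array([.5564,-.2424,0]); BY=-99.25; Z0=.0476
def trayrel(x,y,yaw,z=Z0,tilt=40,off=.123):
    bd,bl=frame(BY); td,_=frame(BY+yaw)
    T=O+x/1000*bd+y/1000*bl; g=T-off*td; g[2]=z
    P,Rt=target(g,BY+yaw,tilt); rel(P,Rt)
def traynow(off=.123):
    p,r,s=tool(); M=r.as_matrix(); g=p-.019*M[:,0]; yaw=np.degrees(np.arctan2(M[1,1],M[0,1]))-90
    td,_=frame(yaw); bd,bl=frame(BY); T=g+off*td-O
    print("tray bay",np.round([T@bd*1000,T@bl*1000,yaw-BY],2),"gz",round(g[2]*1000,1),"F",np.round([s["contact_force"]@bd,s["contact_force"]@bl,s["contact_force"][2]],1),"w",round(s["width"]*1000,1),"M",np.round(s["moment"],2),"t",s["clock"])
E
python3 - <<'E'
from h import *
traynow(); trayrel(-322,-38,8.5); trayrel(-270,0,0)
E
```

```text
tray bay [-375.35  -78.74   16.82] gz 47.6 F [-4.4 -0.3  5.9] w 23.1 M [ 0.36 -0.16  0.28] t 4.6
dpos cm [4.12 3.96 4.9 ] dr [ 0.111 -0.    -0.094]
dpos cm [8.26 7.69 9.83] dr [ 0.224 -0.    -0.189]
```

```bash
python3 -m creep '{"delta_pos":[[0.2,0.2,0.2],[0.6,0.6,0.7],[1.1,1.0,1.3],[1.6,1.5,1.9],[2.1,2.0,2.5],[2.6,2.5,3.1],[3.1,3.0,3.7],[3.6,3.4,4.3],[4.0,3.8,4.8],[4.1,4.0,4.9]],"dr":[[0.005,0,-0.004],[0.016,0,-0.014],[0.03,0,-0.025],[0.043,0,-0.037],[0.057,0,-0.048],[0.07,0,-0.06],[0.084,0,-0.071],[0.098,0,-0.083],[0.109,0,-0.092],[0.112,0,-0.094]]}'
python3 - <<'E'
from h import *
traynow(); trayrel(-270,0,0)
E
```

```text
clock: 5.6
position: [0.5704, 0.1916, 0.033]
ee_rot: [-0.634, -0.301, -0.297, 0.647]
contact_force: [-6.4, 7.8, 7.9]
width: 0.0234
tray bay [-320.99  -40.23    8.16] gz 47.6 F [-6.7 -7.6  7.9] w 23.4 M [ 0.28  0.15 -0.61] t 5.6
dpos cm [3.68 4.83 4.39] dr [ 0.111  0.001 -0.09 ]
```

```bash
python3 -m creep '{"delta_pos":[[0.2,0.3,0.2],[0.6,0.8,0.7],[1.0,1.4,1.2],[1.5,2.0,1.8],[2.0,2.6,2.4],[2.5,3.2,3.0],[3.0,3.8,3.6],[3.4,4.4,4.0],[3.6,4.7,4.3],[3.7,4.8,4.4]],"dr":[[0.005,0,-0.004],[0.017,0,-0.014],[0.03,0,-0.024],[0.045,0,-0.036],[0.06,0,-0.049],[0.075,0,-0.061],[0.09,0,-0.073],[0.102,0,-0.083],[0.109,0,-0.088],[0.111,0,-0.09]]}'
python3 - <<'E'
from h import *
traynow(); trayrel(-160,0,0); trayrel(-220,0,0)
im=manip.get_image("top");cv2.imwrite("pics/t2.png",cv2.resize(im["pixels"][120:310,200:520],None,fx=2.4,fy=2.4));W=pts(im).reshape(-1,3)
bd,bl=frame(BY);B=(W-O)@np.c_[bd,bl]*1000
z=W[:,2]
# tray outline (flange/wall top)
m=(z>.012)&(z<.028)&(abs(B[:,1])<130)&(B[:,0]>-390)&(B[:,0]<-150)
r=cv2.minAreaRect(B[m].astype(np.float32));print(r,m.sum())
m2=m&(B[:,0]>-340)&(B[:,0]<-200);print(np.percentile(B[m2][:,1],[.5,50,99.5]))
E
```

```text
clock: 6.6
position: [0.6171, 0.134, 0.0331]
ee_rot: [-0.587, -0.322, -0.274, 0.691]
contact_force: [-4.0, 8.1, 8.6]
width: 0.0233
tray bay [-2.7048e+02 -6.7000e-01 -3.0000e-02] gz 47.6 F [-7.3 -5.2  8.6] w 23.3 M [ 0.45  0.25 -0.72] t 6.6
dpos cm [7.11 0.07 8.46] dr [0.    0.    0.001]
dpos cm [3.25 0.06 3.86] dr [0.    0.    0.001]
((-273.14044189453125, 22.03118896484375), (230.1188201904297, 216.8158721923828), 0.5826645493507385) 1245
[-85.89588097 -14.41187449 126.94490759]
```

View pics/t2.png

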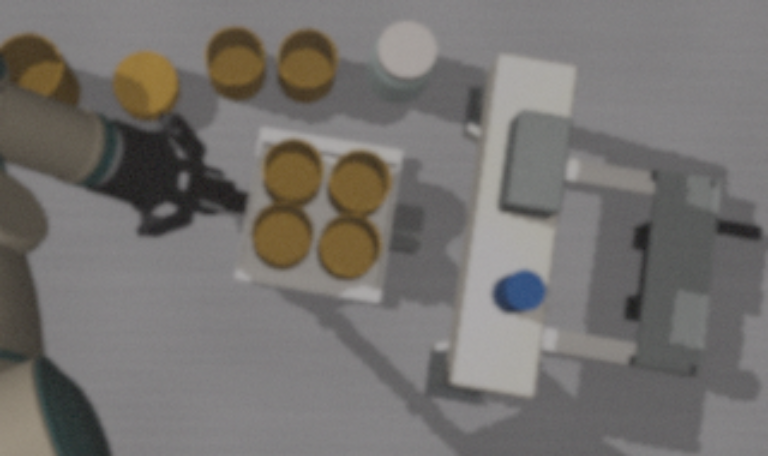

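The top view shows the tray aligned with the bay axis: its edges run parallel to the channels, with the centre near crop (320,215). All four cans are standing and the bystanders haven't moved. Going in.

```bash
python3 -m creep '{"delta_pos":[[0.2,0,0.2],[0.7,0,0.8],[1.4,0,1.7],[2.2,0,2.6],[3.0,0,3.6],[3.8,0,4.5],[4.6,0.1,5.5],[5.4,0.1,6.4],[6.1,0.1,7.2],[6.5,0.1,7.7]],"dr":[[0,0,0],[0,0,0],[0,0,0],[0,0,0],[0,0,0],[0,0,0],[0,0,0],[0,0,0],[0,0,0],[0,0,0]]}'
python3 - <<'E'
from h import *
traynow(); trayrel(-50,0,0);print(tool()[2]["qpos"])
E
```

```text
clock: 7.65
position: [0.6042, 0.0346, 0.033]
ee_rot: [-0.589, -0.323, -0.274, 0.689]
contact_force: [1.7, 8.5, 7.7]
width: 0.0234
tray bay [-170.27    3.04    0.19] gz 47.6 F [-8.6  0.3  7.7] w 23.4 M [ 0.57  0.19 -0.07] t 7.65
dpos cm [ 7.72 -0.31  9.22] dr [ 0.001 -0.001 -0.004]
[ 0.29307994  0.68721698  1.56094756 -0.6432487   1.30347804  0.75940042]
```

```bash
python3 -m creep '{"delta_pos":[[0.2,0,0.2],[0.7,0,0.8],[1.4,-0.1,1.7],[2.2,-0.1,2.6],[3.0,-0.1,3.6],[3.8,-0.2,4.5],[4.6,-0.2,5.5],[5.4,-0.3,6.4],[6.1,-0.3,7.3],[6.5,-0.3,7.8]],"dr":[[0,0,0],[0,0,0],[0,0,0],[0,0,0],[0,0,0],[0,0,0],[0,0,0],[0,0,0],[0,0,0],[0,0,0]]}'
python3 - <<'E'
from h import *
traynow(); trayrel(-40,0,0)
E
```

```text
clock: 8.65
position: [0.5851, -0.0656, 0.033]
ee_rot: [-0.588, -0.323, -0.274, 0.689]
contact_force: [0.5, 8.0, 5.1]
width: 0.0237
tray bay [-68.34   0.17   0.18] gz 47.6 F [-8.  -0.8  5.1] w 23.7 M [ 0.54  0.14 -0.08] t 8.65
dpos cm [1.82 0.01 2.17] dr [ 0.001 -0.001 -0.004]
```

```bash
python3 -m creep '{"delta_pos":[[0.3,0,0.35],[0.7,0,0.8],[1.1,0,1.3],[1.5,0,1.8],[1.8,0,2.15],[2.0,0,2.4],[2.15,0,2.55],[2.25,0,2.7],[2.3,0,2.8],[2.3,0,2.8]],"dr":[[0,0,0],[0,0,0],[0,0,0],[0,0,0],[0,0,0],[0,0,0],[0,0,0],[0,0,0],[0,0,0],[0,0,0]]}'
python3 - <<'E'
from h import *
traynow(); trayrel(-20,0,0)
E
```

```text
clock: 9.65
position: [0.5794, -0.101, 0.033]
ee_rot: [-0.589, -0.322, -0.274, 0.689]
contact_force: [2.1, 5.7, 4.6]
width: 0.0236
tray bay [-32.51   0.39   0.21] gz 47.6 F [-5.9  1.2  4.6] w 23.6 M [ 0.49 -0.01  0.13] t 9.65
dpos cm [ 0.8  -0.01  0.96] dr [ 0.002 -0.001 -0.004]
```

Now feel for the dock face, in 1–2 mm steps.

```bash
python3 -m creep '{"delta_pos":[[0.1,0,0.12],[0.2,0,0.24],[0.3,0,0.36],[0.4,0,0.48],[0.4,0,0.48]],"dr":[[0,0,0],[0,0,0],[0,0,0],[0,0,0],[0,0,0]]}'
python3 - <<'E'
from h import *
traynow()
E
```

```text
clock: 10.15
position: [0.5797, -0.1017, 0.0329]
ee_rot: [-0.588, -0.326, -0.275, 0.687]
contact_force: [0.7, 27.9, 13.0]
width: 0.0233
tray bay [-31.71   0.81   0.25] gz 47.6 F [-27.6  -3.8  13. ] w 23.3 M [ 1.8   0.76 -0.34] t 10.15
```

It missed the hole: 28 N at x = -32 mm. I'll sweep sideways with a light press, +y first.

```bash
python3 -m creep '{"delta_pos":[[-0.05,0.1,-0.06],[-0.05,0.2,-0.06],[-0.05,0.3,-0.06],[-0.05,0.4,-0.06]],"dr":[[0,0,0],[0,0,0],[0,0,0],[0,0,0]]}'
python3 - <<'E'
from h import *
traynow()
E
python3 -m creep '{"delta_pos":[[0,0.1,0],[0,0.2,0],[0,0.3,0],[0,0.4,0],[0,0.45,0]],"dr":[[0,0,0],[0,0,0],[0,0,0],[0,0,0],[0,0,0]]}'
python3 - <<'E'
from h import *
traynow()
E
```

```text
clock: 10.55
position: [0.5806, -0.1019, 0.0329]
ee_rot: [-0.586, -0.325, -0.276, 0.689]
contact_force: [-6.1, 28.6, 16.1]
width: 0.0232
tray bay [-3.166e+01  1.320e+00  2.000e-02] gz 47.6 F [-27.2 -10.6  16.1] w 23.2 M [ 1.56  0.77 -0.89] t 10.55
clock: 11.05
position: [0.5824, -0.1021, 0.0329]
ee_rot: [-0.584, -0.324, -0.276, 0.691]
contact_force: [-11.4, 31.1, 19.0]
width: 0.0232
tray bay [-31.82   2.68  -0.25] gz 47.5 F [-28.9 -16.2  19. ] w 23.2 M [ 1.86  1.23 -1.78] t 11.05
```

```bash
python3 -m creep '{"delta_pos":[[-0.3,-0.1,-0.4],[-0.6,-0.3,-0.7],[-0.7,-0.4,-0.8],[-0.7,-0.4,-0.8]],"dr":[[0,0,0],[0,0,0],[0,0,0],[0,0,0]]}'
python3 - <<'E'
from h import *
traynow(); trayrel(-30,5,0)
E
```

```text
clock: 11.45
position: [0.5839, -0.0976, 0.0328]
ee_rot: [-0.588, -0.321, -0.274, 0.69]
contact_force: [-2.6, -0.7, -0.1]
width: 0.0232
tray bay [-36.57   4.22   0.17] gz 47.4 F [ 1.1 -2.5 -0.1] w 23.2 M [ 0.55  0.13 -0.14] t 11.45
dpos cm [0.41 0.11 0.52] dr [ 0.002  0.001 -0.002]
```

```bash
python3 -m creep '{"delta_pos":[[0,0.1,0],[0.2,0.1,0.25],[0.4,0.1,0.5],[0.6,0.1,0.7],[0.7,0.1,0.85]],"dr":[[0,0,0],[0,0,0],[0,0,0],[0,0,0],[0,0,0]]}'
python3 - <<'E'
from h import *
traynow()
E
```

```text
clock: 11.95
position: [0.5855, -0.1019, 0.0329]
ee_rot: [-0.587, -0.327, -0.276, 0.687]
contact_force: [-1.6, 35.1, 12.9]
width: 0.0233
tray bay [-32.35   6.39   0.17] gz 47.6 F [-34.4  -7.3  12.9] w 23.3 M [ 2.62  1.47 -1.11] t 11.95
```

```bash
python3 -m creep '{"delta_pos":[[-0.4,0,-0.5],[-0.8,-0.1,-0.95],[-0.8,-0.4,-0.95],[-0.8,-0.8,-0.95],[-0.8,-1.0,-0.95],[-0.8,-1.0,-0.95]],"dr":[[0,0,0],[0,0,0],[0,0,0],[0,0,0],[0,0,0],[0,0,0]]}'
python3 - <<'E'
from h import *
traynow(); trayrel(-30,-5,0)
E
```

```text
clock: 12.55
position: [0.575, -0.0946, 0.033]
ee_rot: [-0.588, -0.322, -0.274, 0.69]
contact_force: [0.2, -1.5, -4.9]
width: 0.0236
tray bay [-38.08  -5.13   0.14] gz 47.6 F [ 1.5  0.4 -4.9] w 23.6 M [ 1.29 -0.07 -0.05] t 12.55
dpos cm [0.52 0.04 0.62] dr [ 0.002  0.    -0.002]
```

```bash
python3 -m creep '{"delta_pos":[[0.2,0,0.25],[0.4,0,0.5],[0.6,0,0.75],[0.8,0,0.95],[0.8,0,0.95]],"dr":[[0,0,0],[0,0,0],[0,0,0],[0,0,0],[0,0,0]]}'
python3 - <<'E'
from h import *
traynow()
E
```

```text
clock: 13.05
position: [0.574, -0.1072, 0.0335]
ee_rot: [-0.588, -0.322, -0.274, 0.689]
contact_force: [-0.3, -0.2, -6.1]
width: 0.023
tray bay [-25.5   -4.08   0.18] gz 48.0 F [ 0.2 -0.3 -6.1] w 23.0 M [ 1.52 -0.22  0.04] t 13.05
```

It's in the socket: the nose is past the face with no resistance, at y≈-4. Pushing home.

```bash
python3 -m creep '{"delta_pos":[[0.2,0,0.24],[0.5,0,0.6],[0.8,0,0.95],[1.1,0,1.3],[1.35,0,1.6],[1.5,0,1.8],[1.55,0,1.85]],"dr":[[0,0,0],[0,0,0],[0,0,0],[0,0,0],[0,0,0],[0,0,0],[0,0,0]]}'
python3 - <<'E'
from h import *
traynow()
E
```

```text
clock: 13.75
position: [0.5703, -0.1309, 0.0337]
ee_rot: [-0.589, -0.322, -0.273, 0.689]
contact_force: [0.2, -0.4, -6.3]
width: 0.0233
tray bay [-1.52 -3.81  0.19] gz 48.2 F [ 0.4  0.2 -6.3] w 23.3 M [ 1.45 -0.22  0.  ] t 13.75
```

Fz of -6 N says I'm carrying the tray's weight, so it's slightly lifted. Lower it a little, then look.

```bash
python3 -m creep '{"delta_pos":[[0.05,0,-0.04],[0.1,0,-0.08],[0.1,0,-0.08]],"dr":[[0,0,0],[0,0,0],[0,0,0]]}'
python3 - <<'E'
from h import *
traynow()
im=manip.get_image("scene");cv2.imwrite("pics/s3.png",cv2.resize(im["pixels"][100:260,130:370],None,fx=3.3,fy=3.3,interpolation=cv2.INTER_CUBIC))
im=manip.get_image("wrist");cv2.imwrite("pics/w3.png",im["pixels"])
E
```

```text
clock: 14.05
position: [0.5706, -0.1306, 0.0329]
ee_rot: [-0.589, -0.322, -0.273, 0.689]
contact_force: [-0.1, 1.1, -0.9]
width: 0.0232
tray bay [-1.87 -3.56  0.24] gz 47.5 F [-1.1 -0.2 -0.9] w 23.2 M [ 1.08  0.19 -0.1 ] t 14.05
```

View pics/w3.png

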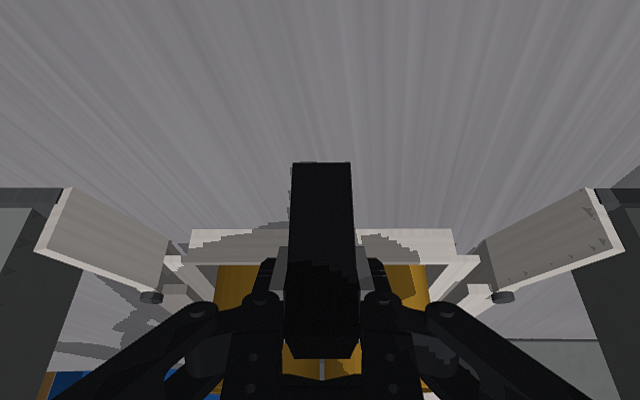

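View pics/s3.png

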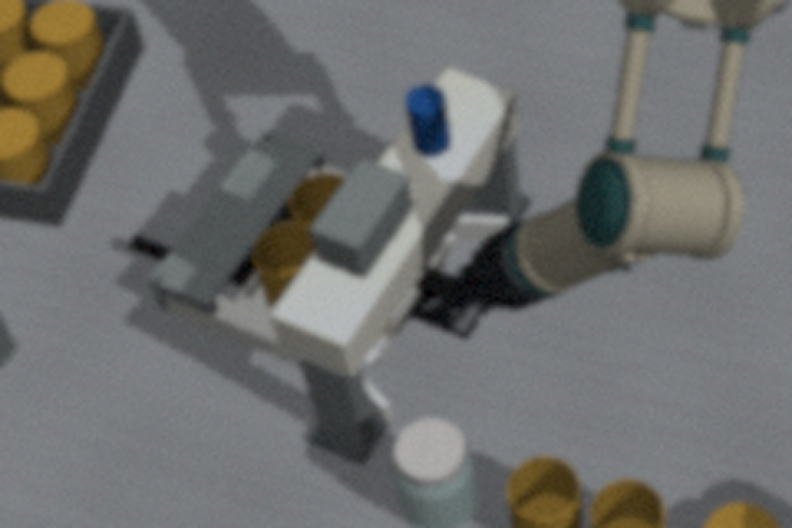

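The wrist view shows the block (290–357, 165–355) held between the pads and the tray square between the channels. The scene crop shows the front cans upright against the dock, under the bridge. Now press until flush.

```bash
python3 -m creep '{"delta_pos":[[0.1,0,0.12],[0.2,0,0.24],[0.3,0,0.36],[0.4,0,0.48],[0.4,0,0.48]],"dr":[[0,0,0],[0,0,0],[0,0,0],[0,0,0],[0,0,0]]}'
python3 - <<'E'
from h import *
traynow()
E
```

```text
clock: 14.65
position: [0.5711, -0.1327, 0.033]
ee_rot: [-0.589, -0.325, -0.274, 0.687]
contact_force: [2.2, 22.1, 8.0]
width: 0.0235
tray bay [ 0.2  -2.8   0.21] gz 47.6 F [-22.2  -1.4   8. ] w 23.5 M [ 1.94  0.93 -0.97] t 14.65
```

```bash
python3 -m creep '{"delta_pos":[[0.1,0,0.12],[0.2,0,0.24],[0.2,0,0.24],[0.1,0,0.12],[0,0,0],[-0.1,0,-0.12]],"dr":[[0,0,0],[0,0,0],[0,0,0],[0,0,0],[0,0,0],[0,0,0]]}'
python3 - <<'E'
from h import *
traynow()
E
python3 -m creep '{"delta_pos":[[0,0,0],[0,0,0],[0,0,0],[0,0,0],[0,0,0],[0,0,0],[0,0,0],[0,0,0]],"dr":[[0,0,0],[0,0,0],[0,0,0],[0,0,0],[0,0,0],[0,0,0],[0,0,0],[0,0,0]]}' 1
python3 - <<'E'
from h import *
traynow()
E
```

```text
clock: 15.25
position: [0.5715, -0.1329, 0.033]
ee_rot: [-0.589, -0.324, -0.273, 0.688]
contact_force: [1.8, 5.2, 1.1]
width: 0.0236
tray bay [ 0.3  -2.25  0.26] gz 47.6 F [-5.4  1.   1.1] w 23.6 M [ 1.45  0.1  -0.58] t 15.25
clock: 16.05
position: [0.5697, -0.1352, 0.0323]
ee_rot: [-0.589, -0.322, -0.274, 0.689]
contact_force: [0.0, -0.0, -0.6]
width: 0.0856
tray bay [ 2.86 -3.69  0.21] gz 46.9 F [ 0.   0.1 -0.6] w 85.6 M [ 0.33 -0.06  0.03] t 16.05
```

Released with no force. Backing out along the tool axis and checking.

```bash
python3 -m creep '{"delta_pos":[[-1,0,0],[-3,0,0],[-6,0,-0.5],[-9,0,-1],[-12,0,-1.5],[-15,0,-2],[-17,0,-3],[-17,0,-3]],"dr":[[0,0,0],[0,0,0],[0,0,0],[0,0,0],[0,0,0],[0,0,0],[0,0,0],[0,0,0]]}'
python3 - <<'E'
from h import *
bd,bl=frame(BY)
im=manip.get_image("wrist");cv2.imwrite("pics/w4.png",im["pixels"]);W=pts(im).reshape(-1,3);B=(W-O)@np.c_[bd,bl]*1000
z=W[:,2];m=(z>.063)&(z<.076)&(abs(B[:,1])<30)&(B[:,0]<-85)&(B[:,0]>-160);r=cv2.minAreaRect(B[m].astype(np.float32));print("block in bay",r,m.sum(),np.percentile(B[m][:,0],[1,99]))
im=manip.get_image("top");cv2.imwrite("pics/t4.png",cv2.resize(im["pixels"][120:310,200:520],None,fx=2.4,fy=2.4));W=pts(im).reshape(-1,3);B=(W-O)@np.c_[bd,bl]*1000;z=W[:,2]
for n,x,y,h,rr in(("jar",.7638,-.0637,.1,.05),("ea",.7632,.118,.075,.045),("eb",.7608,.04,.075,.045),("lids",.7421,.2186,.039,.05),("tall",.738,.332,.11,.05)):
    m=(abs(W[:,0]-x)<rr)&(abs(W[:,1]-y)<rr)&(abs(z-h)<.012);print(n,m.sum(),np.round(cv2.minAreaRect((W[m][:,:2]*1000).astype(np.float32))[0],1))
# walls visible between bridge and dock
m=(z>.064)&(z<.085)&(B[:,0]>-45)&(B[:,0]<95)&(abs(B[:,1])<80);print("can rims",m.sum(),np.percentile(B[m],[1,99],axis=0).round(1))
E
```

```text
clock: 16.85
position: [0.5921, -0.0014, 0.1452]
ee_rot: [-0.59, -0.324, -0.273, 0.687]
contact_force: [-0.5, -0.1, -0.5]
width: 0.0854
block in bay ((-121.3995132446289, -3.6617259979248047), (53.32542037963867, 24.013534545898438), 0.12753435969352722) 954 [-147.00617643  -96.22169305]
jar 489 [763.8 -64.5]
ea 126 [763.  118.3]
eb 128 [761.4  40.4]
lids 120 [755.9 197.5]
tall 79 [753.9 348.3]
can rims 455 [[-22.5 -68.7]
 [ 66.7  63.2]]
```

View pics/t4.png

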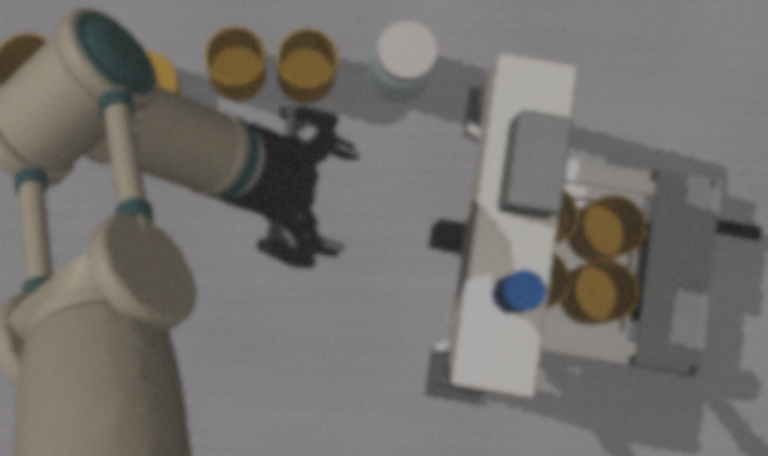

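View pics/w4.png

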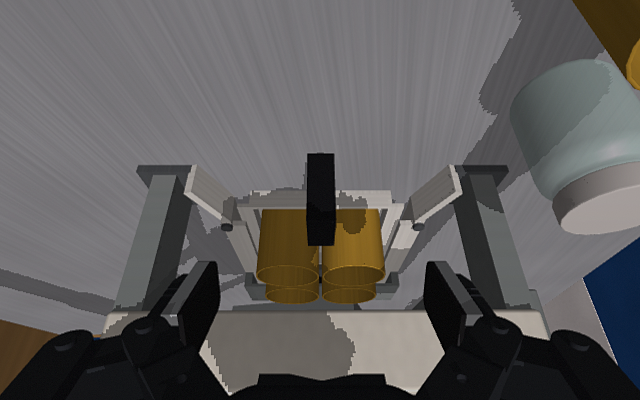

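The top view shows the tray home: the cans stand against the dock at crop (605,230) and (600,290), and the handle is at (447,236). The row of bystanders is unchanged. The lids and tall can are partly hidden by the arm, so I need to recheck them. The wrist view shows all the cans upright. The block reads -121.4 against -120, so I check the flushness more closely and move the arm clear.

```bash
python3 -m creep '{"delta_pos":[[-4,-4,0],[-8,-8,0],[-12,-12,0],[-15,-16,0],[-16,-20,0],[-16,-20,0],[-16,-20,0]],"dr":[[0,0,0],[0,0,0],[0,0,0],[0,0,0],[0,0,0],[0,0,0],[0,0,0]]}'
python3 - <<'E'
from h import *
bd,bl=frame(BY)
im=manip.get_image("top");W=pts(im);B=(W-O)@np.c_[bd,bl]*1000;z=W[...,2]*1000
f=lambda m:np.percentile(B[m][:,0],[1,5,50,95,99]).round(1)
lat=(abs(B[...,1]+3.7)<70)
print("wall top x",f(lat&(z>15)&(z<24)&(B[...,0]>65)&(B[...,0]<95)),"cowl",f(lat&(z>47)&(z<56)&(B[...,0]>60)&(B[...,0]<160)))
m=lat&(B[...,0]>60)&(B[...,0]<86);
for y in(-66,-60,60,66):
    k=m&(abs(B[...,1]-y)<2.5); o=np.argsort(B[k][:,0]); print(y,[(round(a),round(b)) for a,b in zip(B[k][o,0],z[k][o])])
m=(z>64)&(z<75)&(abs(B[...,1])<20)&(B[...,0]<-85)&(B[...,0]>-160);print("block",f(m),np.median(B[m],0),m.sum())
P=W.reshape(-1,3)
for n,x,y,h,rr in(("lids",.7421,.2186,.039,.05),("tall",.738,.332,.11,.05)):
    m=(abs(P[:,0]-x)<rr)&(abs(P[:,1]-y)<rr)&(abs(P[:,2]-h)<.012);print(n,m.sum(),np.round(cv2.minAreaRect((P[m][:,:2]*1000).astype(np.float32))[0],1))
E
```

```text
clock: 17.65
position: [0.4078, 0.1283, 0.2657]
ee_rot: [-0.589, -0.322, -0.274, 0.689]
contact_force: [0.4, -0.1, -0.0]
width: 0.0856
wall top x [65.2 65.7 76.9 82.2 89. ] cowl [ 64.4  82.  114.6 147.6 150.7]
-66 [(61, 6), (63, 5), (64, 5), (66, 6), (66, 4), (69, 3), (69, 3), (70, 8), (72, 4), (72, 10), (73, 7), (75, 10), (76, 16), (76, 7), (76, 23), (77, 21), (80, 20), (82, 51), (83, 51), (84, 55), (86, 57)]
-60 [(66, 4), (68, 7), (70, 8), (73, 6), (75, 18), (75, 7), (76, 23), (76, 5), (76, 12), (77, 20), (77, 25), (80, 19), (82, 52), (83, 49), (83, 57), (85, 50)]
60 [(83, 54), (84, 52), (86, 52), (86, 53)]
66 [(82, 53), (85, 55)]
block [-145.2 -144.5 -131.4 -118.3 -117.7] [-131.3862947   -2.7204589] 108
lids 580 [742.5 218.4]
tall 165 [738.1 332.7]
```

The wall top reaches x = 80 and meets the dock with no gap visible. The block's rear is at -145, as it should be when home. Lids and tall can haven't moved. Handing in.

```bash
python3 -c "
from rig import manip
s=manip.get_state();print(s['contact_force'],s['clock']);print(manip.sign_off())"
```

```text
[ 0.30117123 -0.59769016  0.47045503] 17.7
the job is handed in; nothing more can be done
None
```

The tray is home in the bay, with its plug in the socket and its end against the dock. I let go and handed the job in at 17.7 s.

I gripped the handle with the tool tilted 40°, straightened the tray on the way and slid it under the bridge. The plug missed the socket at y≈0 and y≈+6 mm, stopping at x≈-32 mm with about 28–34 N. It went in at y≈-4 mm, and I pushed until it stopped firmly at x≈0 with 22 N, then a little further, before opening the fingers and backing out.

**What the last checks showed:**
- **Flush:** in the top camera the tray's end wall reaches x≈80 mm, right at the dock face with no gap visible. The back of the handle block is at -145 mm, as it should be when home.
- **Disagreement:** the wrist camera put the block's middle at -121.4 mm instead of -120 mm. That is within the 2 mm calibration, so I did not press again.
- **Cans:** all four were upright in the last pictures, taken after letting go.
- **Other things on the table:** the jar, lids, both empty cans and the tall can are within about 1 mm of where they started. I did not measure the spatula again; the arm never went near it.
- **Brief lift:** inside the bay the gripper was carrying the tray's weight for a moment, raising it under 1 mm. I lowered it before the final push.

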